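# Hang the pipette on the free branch of the pipette carousel

## Task

First turn the pipette carousel by the bar on top until its one empty branch stands over the pointer nose of the base. Then take the pipette out of the bench rest and hang it on that branch: carry it in over the lips, lower it gently while holding it until its collar rests on the two tines (no drop, no hard push), and have it slid fully home against the back of the branch. Leave it hanging upright and leave the other things on the bench alone.

Things in the scene. Friction and masses are not known exactly. Their poses are not given: they have to be found in the camera images.
- stand: Pipette carousel, fixed to the bench; origin on its vertical turning axis at bench level. Grey base 170 across, 16 high, with a pointer nose 14 wide along this frame's -x (roughly to the robot). Above, a head turns: five equal forked branches 72 degrees apart, four with pipettes like the loose one (fixed to the head, their tops 75 above the tines, out to 108 from the axis), one empty.
- nose (a point): Outer end of the base's pointer nose, 135 from the turning axis, 12 above the bench. The nose points from the axis to here.
- home (a point): Fixed to the base: where the underside of the collar of a pipette hung fully home (80 from the axis) would be with the empty branch over the nose and the head at its middle height. The column is clamped at an unknown height, so the real tine tops (all that turns, too) lie up to 8 mm higher or lower than this point (165 above the bench): find them by feel.
- fork (a point): Fixed to the base, 115 from the axis, at middle height: tops of the empty branch's end lips, once over the nose. Each branch is a level fork, open outwards: two tines 9 wide, 8 thick, slot 21 wide between; lips 6 high at 112 to 118 from the axis; upright back wall 14 high, its face at 62. With its shaft in the slot and its collar down behind the lips a pipette stands 80 (home) to 94 from the axis.
- bar (a point): Fixed to the base, on the turning axis: middle of the turning bar on top of the head if the head is at its middle height (real one up to 8 mm higher or lower). The bar is black, 64 long, 14 wide, 28 tall (34 to 62 above the tine tops), and lies along the empty branch. Free all round to 52 from the axis.
- carousel (a joint): Turn of the head, rad, counterclockwise seen from above; 0 when the empty branch stands over the nose (along -x of the stand's frame); at value a the branch and the bar are turned by a from there. It starts at 0.8 to 2.2: turn it clockwise. Stops at -3.1 and 3.1. Drag about 0.15 N m; it stays where it is left.
- pipette: Loose pipette, 0.08 to 0.17 kg, 200 long, upright in the bench rest. Origin: centre of its tip end, z up along it. Shaft 16 thick from 60 to 125, tapering to 10 at the tip; collar 36 across from 125 to 131; handle 28 (x) by 24 (y) from 131 to 183, gripped over its y faces; finger rest out to 28 on -x from 175 to 181; plunger button 18 across up to 200.
- rest: Bench rest, fixed: a grey block 70 by 70 by 55 high, origin at the centre of its underside; a square socket, 21 wide and 50 deep, in the middle of its top holds the pipette's tip end, which stands on the socket's floor 5 above the bench.
- sharps_tub: Bystander: yellow tub with a red cap, 120 across, 110 high, origin under its centre.
- slide_box: Bystander: flat blue slide box 87 by 102 by 36, origin under its centre.
- bottle: Bystander: amber bottle 52 across, 120 high, origin under its centre.
Mind the look-alikes: they are no part of the job. Of the things that look like the pipette, the middle-sized one is meant.

How it is judged:
By the outcome, as a careful person would: the job done as asked, in the order asked, and still so for the second after the job is handed in, with the robot touching nothing.
It also fails if it takes over 67 s, if anything falls off the work surface, if the arm or the gripper's body presses on something with over 40 N, if the wrist force passes 120 N, or if a joint passes its speed limit or range.

## Robot

A 6-joint arm with a two-finger parallel gripper is mounted at the origin on the work surface. World frame = base frame: x ahead of the robot, y to its left, z up, the work surface at z = 0. Lengths are in m, angles in degrees, forces in N, time in s.
With the tool pointing down it reaches from about 0.4 to 0.825 m from the base axis. Payload 7 kg.
Tool frame: the origin (TCP) lies on the centre line of the jaws, within the pads' length; the fingertips stand 19 mm ahead of it and the grasp point (between the pads) is the TCP; z points along the fingers, y is the line along which they close (so a half turn about z gives the same grasp; the last joint's range is limited). The gripper opens to 88 mm and grips with 3 to 60 N. Pads are 19 mm wide; open, the fingers measure 130 mm over their backs; the gripper's body (78 mm by 193 mm) begins 47 mm behind the grasp point.
Start: joints at [-54.769, 20.546, 0.682, 0, -70.136, -16.507], TCP at [0.217, -0.639, 0.246] pointing down, gripper open.
Joint ranges: [-176.03, 176.03], [-82.01, 121.73], [-58.28, 71.71], [-173.87, 95.51], [-174.79, -0.11], [-173.66, 173.66]. Speed limits (degrees/s): [136.94, 136.94, 172.46, 180, 180, 180].

## Interface

Orientations are given as [roll, pitch, yaw] about the fixed x, y, z axes, in that order (R = Rz(yaw) Ry(pitch) Rx(roll)).
In Python, from plant import get_state, capture, close_job gives the robot as it stands.
- The arm moves only by the tool apply_moves, never from a script. Its argument "targets" is a list of rows, each a list of 7 numbers: the opening, from 0 (shut) to 1 (fully open), then the shift along the tool's x, y, z normalised to -1 to 1, where 1 is 1000 mm, then the turn, a rotation vector about the tool's x, y, z normalised to -1 to 1, where 1 is 90 degrees. In form: [[claw, tx, ty, tz, ax, ay, az], ...]. A call has 1 to 20 rows; each row shifts and turns the commanded pose from where the row before left it, along the tool's axes as they then stand; what a row does not reach is not made up. A row lasts 1/12 s, in which the tool goes at most 41.7 mm and 7.16 degrees, less where a joint would pass 70% of its speed; a pose out of reach is approached as far as the arm can. A call with a number of a shift or a turn outside -1 to 1 is refused whole. A call with a gripper value outside its range is refused whole. The fingers move at their own pace and stop on an object; "newtons" is the grip in N (left out, the last holds). Time passes only in rows, so rows that do not move let the fingers close. It gives the time, the measured TCP pose, the force, the opening and the grip force at its end, in the units of the state.
- get_state(): the state, without advancing time (a new reading comes with each control period).
- capture(name): name is "scene" or "top"; returns a dict with "frame" (480x640x3 uint8, red, green, blue), "range_z" (480x640 float32, m along the optical axis (not along the pixel's ray), 0 where there is no reading), "camera_matrix" (3x3 intrinsics, pixels), "T" (4x4, takes a point from camera to world coordinates). Camera axes: x right, y down, z forward; pixel columns grow to the right and rows downward; lengths in m; the calibration is good to about 2 mm. A picture is of the moment at which its call begins.
- close_job(): hands the job in; it is judged then, once.
The state is a dict: "time_s": time; "joints": joint angles; "qd": joint speeds; "joint_torque": joint torques, N m; "tcp_pos": TCP position; "eef_rot": TCP orientation; "contact_force": force on the tool from outside, world axes, zero at the start; "moment": the same for the moment, N m; "gripper_width": finger opening in m; "gripper_force": force on a finger pad.
Only numpy, scipy, OpenCV 4.12 (cv2) and the standard library are available. Lean on these libraries where they do the work, as an engineer would, in place of code of your own. Each camera call takes 0.05 s, during which the arm holds its last target. There are 200 camera calls.

## Working session

There is one attempt and no reset: what is moved stays moved. The work goes in short steps, Python scripts to look and compute and a tool call to move; the robot and the scene stay as the last step left them, time stands still between calls to the robot, and variables do not carry over. Pictures are saved under pics/ and viewed, at most 10 in all, crops included, and the job is handed in when it is done.

Besides the shell and the picture viewer there is one more tool, called after ">>>" as name([rows], argument=value, ...), one row to a line, values as JSON. apply_moves: Moves the arm, as the interface text tells. Scaled input: -1 to 1 covers 1000 mm each way for a shift and 90 degrees each way for a turn. Its arguments: {"type":"object","properties":{"targets":{"type":"array","items":{"type":"array","items":{"type":"number"}}},"newtons":{"type":"number"}},"required":["targets"]}

```bash
mkdir -p pics; ls
cat > h.py <<'E'
import numpy as np, cv2
from plant import get_state, capture, close_job
def shot(n,fn):
    c=capture(n); cv2.imwrite('pics/'+fn+'.png',c['frame'][:,:,::-1]); np.savez('pics/'+fn+'.npz',**c); return c
def cloud(c):
    z=c['range_z'];K=c['camera_matrix'];v,u=np.mgrid[:480,:640]
    P=np.stack([(u-K[0,2])/K[0,0]*z,(v-K[1,2])/K[1,1]*z,z],-1)
    W=P@c['T'][:3,:3].T+c['T'][:3,3]; W[z==0]=np.nan; return W
E
python3 - <<'E'
from h import *
print(get_state())
for n in('scene','top'):
    c=shot(n,n+'0');print(n,c['T'].round(3).tolist(),c['camera_matrix'].tolist())
E
```

```text
pics
{'time_s': 0.0, 'joints': array([-5.47702645e+01,  2.05908065e+01,  6.32248121e-01, -2.02464855e-02,
       -7.01351858e+01, -1.65079801e+01]), 'qd': array([-0.0234914 , -0.06997707, -0.0073791 ,  0.02041307,  0.00668971,
       -0.02497856]), 'joint_torque': array([-3.73946577e-04, -5.82717812e+01,  2.93044442e+01,  6.99750245e+00,
        6.56617165e-03, -1.45724393e-04]), 'tcp_pos': array([ 0.21649278, -0.63884512,  0.24461777]), 'eef_rot': array([ 1.79904711e+02, -8.39156758e-03, -1.61285133e+02]), 'contact_force': array([0.63614365, 0.60125898, 0.15455969]), 'moment': array([ 0.00780672, -0.01498031,  0.01735681]), 'gripper_force': 0.0, 'gripper_width': 0.08756099387290059}
scene [[-0.348, 0.671, -0.655, 1.276], [0.937, 0.24, -0.253, 0.104], [-0.012, -0.702, -0.712, 0.908], [0.0, 0.0, 0.0, 1.0]] [[571.4572266236808, 0.0, 329.2138263821489], [0.0, 571.4572266236808, 233.6305138089068], [0.0, 0.0, 1.0]]
top [[-0.003, -0.999, 0.044, 0.498], [-1.0, 0.004, 0.03, -0.172], [-0.03, -0.044, -0.999, 1.349], [0.0, 0.0, 0.0, 1.0]] [[584.9389818497166, 0.0, 320.51014002881595], [0.0, 584.9389818497166, 247.54827490619542], [0.0, 0.0, 1.0]]
```

View pics/scene0.png

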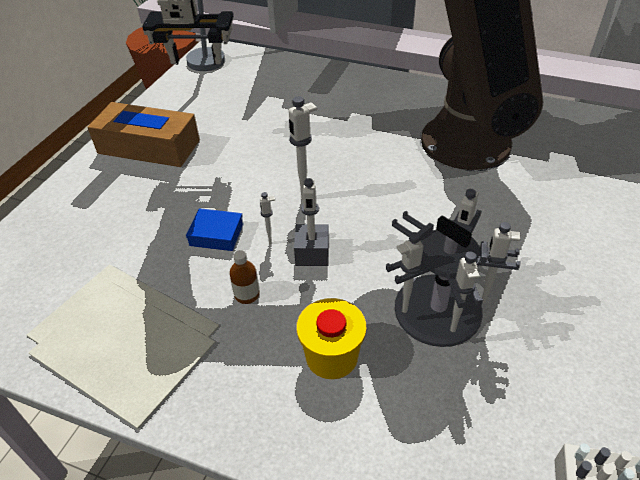

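View pics/top0.png

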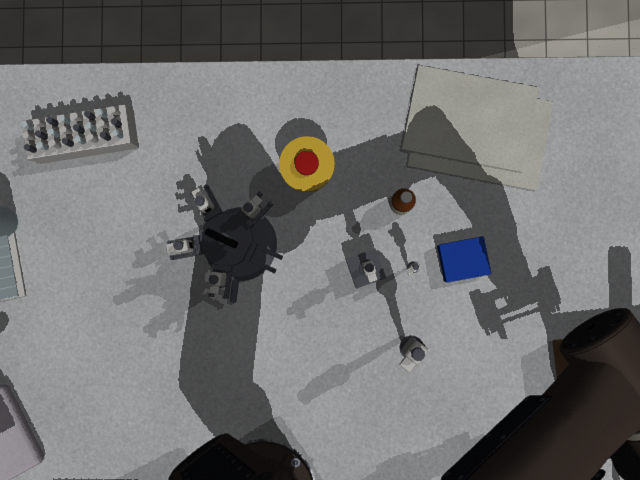

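The middle-sized pipette is the one in the rest (scene 310,210; top 369,268). The carousel bar is at top (221,239), and the empty branch points right and slightly down at top (275,262). Next I measure these.

```bash
cat > m.py <<'E'
from h import *
S=dict(np.load('pics/scene0.npz'));T=dict(np.load('pics/top0.npz'))
for nm,c in(('scene',S),('top',T)):
    W=cloud(c);I=c['frame'].astype(int);x,y,z=W[...,0],W[...,1],W[...,2]
    def at(u,v):return W[v,u].round(3)
    if nm=='top': print('bar',at(221,239),'cap',at(307,162),'bottle',at(405,199),'pip',at(370,264),'rest',at(352,270),'box',at(463,258),'big',at(417,354),'small',at(414,267))
    dark=I.max(-1)<90
    near=np.hypot(x-0.53,y-0.01)<0.2
    b=dark&near&(z>0.011)&(z<0.02)
    p=np.c_[x[b],y[b]]
    from scipy.optimize import least_squares
    f=least_squares(lambda q:np.hypot(*(p-q).T).clip(0.08)-0.08,[p[:,0].mean(),p[:,1].mean()])
    # robust circle via hull of base disc
    h=cv2.convexHull(p.astype(np.float32))[:,0]
    g=least_squares(lambda q:np.hypot(*(h-q).T)-0.085,f.x,loss='soft_l1',f_scale=0.002)
    print(nm,'base n',b.sum(),g.x.round(4),np.abs(g.fun).mean(), 'z',np.median(z[b]))
    o=b&(np.hypot(x-g.x[0],y-g.x[1])>0.092)
    print(' nose pts',o.sum(),np.c_[x[o],y[o],z[o]].round(3)[::max(1,o.sum()//12)].tolist())
    zb=near&dark&(z>0.215)&(z<0.245)&(np.hypot(x-g.x[0],y-g.x[1])<0.045)
    q=np.c_[x[zb],y[zb]]
    if len(q)>5:
        r=cv2.minAreaRect(q.astype(np.float32));print(' bar',zb.sum(),r,'z',np.percentile(z[zb],[5,50,95]).round(4))
    # white points near carousel
    R=np.hypot(x-g.x[0],y-g.x[1]);a=np.degrees(np.arctan2(y-g.x[1],x-g.x[0]))
    s=(z>.19)&(R>.055)&(R<.13)
    print(' pip angles',np.histogram(a[s],bins=36,range=(-180,180))[0].tolist())
    s=(z>.15)&(z<.19)&(R>.1)&(R<.125)&dark
    print(' tines',np.c_[a[s],R[s]*1000,z[s]*1000].round()[::max(1,s.sum()//14)].tolist())
    # rest block top
    s=(abs(z-.055)<.004)&(np.hypot(x-.47,y+.24)<.1)
    r=cv2.minAreaRect(np.c_[x[s],y[s]].astype(np.float32));print(' rest',s.sum(),r)
    s=(z>.14)&(np.hypot(x-.47,y+.24)<.09);q=W[s]
    print(' pip',s.sum(),q.min(0).round(4),q.max(0).round(4),q.mean(0).round(4), 'button',W[s&(z>.195)].mean(0).round(4))
    for lo,hi in((.137,.175),(.175,.188)):
        s2=(z>lo)&(z<hi)&(np.hypot(x-.47,y+.24)<.09);r=cv2.minAreaRect(np.c_[x[s2],y[s2]].astype(np.float32));print('  ',lo,s2.sum(),r)
E
python3 m.py
```

```text
scene base n 3106 [0.569  0.0551] 0.01493477933233402 z 0.016599377837545337
 nose pts 3 [[0.532, -0.189, 0.018], [0.531, -0.189, 0.014], [0.534, -0.188, 0.015]]
 bar 496 ((0.5687440633773804, 0.05632353574037552), (0.06434699892997742, 0.017190642654895782), 66.55419158935547) z [0.2166 0.2316 0.2364]
 pip angles [12, 0, 0, 0, 0, 0, 0, 0, 0, 0, 0, 0, 3, 239, 343, 0, 0, 0, 0, 2, 421, 152, 0, 0, 0, 0, 1, 495, 129, 1, 0, 0, 0, 0, 228, 208]
 tines [[166.0, 116.0, 180.0], [163.0, 114.0, 175.0], [164.0, 106.0, 173.0], [-109.0, 114.0, 177.0], [-107.0, 103.0, 172.0], [106.0, 114.0, 174.0], [-50.0, 112.0, 179.0], [-49.0, 109.0, 174.0], [91.0, 116.0, 169.0], [-36.0, 108.0, 173.0], [-33.0, 105.0, 170.0], [19.0, 105.0, 174.0], [21.0, 118.0, 183.0], [36.0, 118.0, 171.0]]
 rest 741 ((0.5216028690338135, -0.25673824548721313), (0.0772908478975296, 0.127924382686615), 22.064849853515625)
 pip 388 [ 0.4816 -0.2432  0.1408] [ 0.5279 -0.2164  0.2084] [ 0.5178 -0.2276  0.1773] button [ 0.5123 -0.2301  0.2038]
   0.137 199 ((0.5164467096328735, -0.22799547016620636), (0.026734374463558197, 0.03201719745
[... 1190 characters left out ...]
, 172.0], [87.0, 100.0, 168.0], [-104.0, 108.0, 174.0], [106.0, 109.0, 173.0], [-107.0, 110.0, 174.0], [-108.0, 117.0, 174.0], [-120.0, 114.0, 175.0], [-179.0, 103.0, 176.0], [167.0, 111.0, 184.0], [180.0, 115.0, 179.0]]
 rest 620 ((0.5101485252380371, -0.23265385627746582), (0.06984070688486099, 0.0699877217411995), 19.18572425842285)
 pip 245 [ 0.4829 -0.2473  0.1403] [ 0.5249 -0.2186  0.2098] [ 0.5049 -0.2333  0.1892] button [ 0.5101 -0.2324  0.2045]
   0.137 28 ((0.5134223103523254, -0.22921091318130493), (0.02506415545940399, 0.03426606208086014), 40.63315200805664)
   0.175 129 ((0.5032513737678528, -0.23488475382328033), (0.041369084268808365, 0.024058068171143532), 18.21592903137207)
```

Run:
```python
import cv2,numpy as np
t=cv2.imread('pics/top0.png');s=cv2.imread('pics/scene0.png')
f=lambda a:cv2.resize(a,(390,390),interpolation=cv2.INTER_CUBIC)
cv2.imwrite('pics/crop0.png',np.hstack([f(t[175:305,160:290]),f(s[180:350,370:540])]))
```

```text
(no output)
```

View pics/crop0.png

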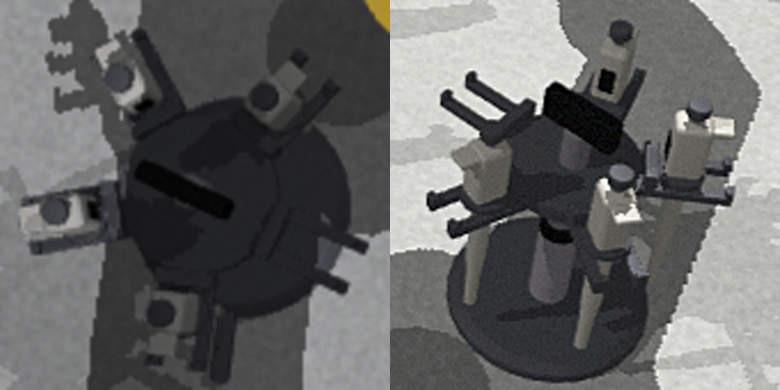

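The crop shows the head's two empty tines towards lower right, at world about -113°. The nose is partly hidden beside a hanging pipette's tine at crop (222,345). I refine the nose, axis and branch angle.

```bash
cat > m2.py <<'E'
from h import *
c=dict(np.load('pics/top0.npz'));W=cloud(c);I=c['frame'].astype(int)
for v in range(276,306,4):
    print(v,[(u,*(W[v,u]*1000).round().astype(int).tolist(),int(I[v,u].mean())) for u in range(224,244,2)])
S=dict(np.load('pics/scene0.npz'))
ax=np.array([.568,.0555])
for c in(S,c):
    W=cloud(c);x,y,z=W[...,0]-ax[0],W[...,1]-ax[1],W[...,2]
    R=np.hypot(x,y);a=np.degrees(np.arctan2(y,x))
    # empty tines between
    s=(z>.163)&(z<.19)&(R>.085)&(R<.12)&(abs(a+113)<18)
    A=np.radians(-113);t=-x*np.sin(A)+y*np.cos(A);r=x*np.cos(A)+y*np.sin(A)
    for g in(s&(t>0),s&(t<0)): 
        k=np.polyfit(r[g],t[g],1); print('tine',g.sum(),'slope deg',np.degrees(np.arctan(k[0])).round(2),'t mean',t[g].mean().round(4),'range',t[g].min().round(4),t[g].max().round(4))
    f=(z>.163)&(z<.178)&(R>.07)&(R<.108)&(abs(a+113)<18);print('ztine',np.percentile(z[f],[10,50,90]).round(4))
    lo=(z>.19)&(z<.215)&(R>.06)&(R<.1)
    bt=(z>.242)&(R<.13)&(R>.05)
    n,l,st,ce=cv2.connectedComponentsWithStats(bt.astype(np.uint8))
    for i in range(1,n):
        if st[i,4]>8:
            p=np.c_[x[l==i],y[l==i],z[l==i]].mean(0);print('btn',st[i,4],p.round(4),np.hypot(*p[:2]).round(4),np.degrees(np.arctan2(p[1],p[0])).round(1), z[l==i].max().round(4))
E
python3 m2.py
```

```text
276 [(224, 494, 53, 201, 66), (226, 494, 52, 182, 44), (228, 494, 49, 178, 34), (230, 494, 46, 171, 36), (232, 493, 63, 58, 42), (234, 493, 66, 13, 29), (236, 493, 62, 13, 30), (238, 493, 57, 16, 30), (240, 493, 52, 15, 30), (242, 493, 48, 15, 31)]
280 [(224, 486, 53, 197, 65), (226, 486, 53, 177, 37), (228, 486, 49, 181, 36), (230, 485, 46, 172, 31), (232, 484, 63, 59, 44), (234, 484, 66, 16, 35), (236, 484, 63, 4, 36), (238, 484, 58, 10, 24), (240, 484, 53, 10, 31), (242, 484, 48, 13, 32)]
284 [(224, 478, 56, 184, 61), (226, 478, 53, 180, 35), (228, 477, 50, 175, 36), (230, 477, 48, 161, 34), (232, 475, 72, 9, 33), (234, 475, 67, 12, 35), (236, 475, 61, 18, 36), (238, 474, 59, 1, 51), (240, 474, 55, -3, 80), (242, 474, 50, 2, 74)]
288 [(224, 465, 92, 2, 75), (226, 469, 55, 170, 34), (228, 469, 50, 172, 36), (230, 465, 78, 1, 50), (232, 465, 72, 10, 33), (234, 466, 66, 14, 36), (236, 466, 61, 16, 36), (238, 465, 59, 2, 74), (240, 465, 55, -2, 78), (242, 465, 50, 2, 80)]
292 [(224, 456, 92, 2, 38), (226, 461, 53, 176, 36), (228, 461, 50, 172, 37), (230, 456, 78, 1, 51), (232, 456, 72
[... 862 characters left out ...]
ope deg -3.11 t mean 0.0116 range 0.0022 0.0168
tine 109 slope deg -2.19 t mean -0.0182 range -0.0264 -0.0137
ztine [0.168  0.1723 0.1745]
btn 71 [-0.0766  0.0114  0.2472] 0.0774 171.5 0.2506
btn 91 [-0.0119  0.0794  0.2473] 0.0803 98.6 0.2512
btn 92 [ 0.0599 -0.0541  0.2469] 0.0807 -42.1 0.2509
btn 104 [0.0727 0.0388 0.2472] 0.0824 28.1 0.2507
tine 75 slope deg -2.23 t mean 0.0104 range 0.006 0.0151
tine 80 slope deg -1.75 t mean -0.0194 range -0.0242 -0.0145
ztine [0.169  0.172  0.1746]
btn 66 [0.0698 0.0368 0.2472] 0.0789 27.8 0.2518
btn 70 [ 0.057  -0.056   0.2466] 0.0799 -44.5 0.2519
btn 70 [-0.0148  0.0774  0.2467] 0.0788 100.9 0.2531
btn 67 [-0.0797  0.0092  0.247 ] 0.0802 173.4 0.252
```

Findings, all consistent with the given sizes:

| Item | Value |
|---|---|
| Turning axis | (0.5685, 0.0553) |
| Tine tops | z ≈ 0.172 |
| Empty branch direction | −115.8° |
| Nose direction | ≈ 173.8°, so the head turns about 70° clockwise |
| Pipette | (0.510, −0.232), yaw ≈ 19° |

Next I rise, turn the tool to line up with the bar, and go over it.

>>> apply_moves([
  [0.45, 0, 0, -0.015, 0, 0, -0.0722],
  [0.45, 0, 0, -0.015, 0, 0, -0.0722],
  [0.45, 0, 0, -0.015, 0, 0, -0.0722],
  [0.45, 0, 0, -0.015, 0, 0, -0.0722],
  [0.45, 0, 0, -0.015, 0, 0, -0.0722],
  [0.45, 0, 0, -0.015, 0, 0, -0.0722],
  [0.45, 0, 0, -0.015, 0, 0, -0.0722],
], newtons=20)

```text
time_s: 0.68
tcp_pos: [0.2166, -0.639, 0.3508]
eef_rot: [180.0, 0.0, -115.5]
contact_force: [1.3, -0.3, -0.0]
gripper_width: 0.0466
gripper_force: 0.0
```

>>> apply_moves([
  [0.45, -0.0389, -0.0008, 0, 0, 0, 0],
  [0.45, -0.0389, -0.0008, 0, 0, 0, 0],
  [0.45, -0.0389, -0.0008, 0, 0, 0, 0],
  [0.45, -0.0389, -0.0008, 0, 0, 0, 0],
  [0.45, -0.0389, -0.0008, 0, 0, 0, 0],
  [0.45, -0.0389, -0.0008, 0, 0, 0, 0],
  [0.45, -0.0389, -0.0008, 0, 0, 0, 0],
  [0.45, -0.0389, -0.0008, 0, 0, 0, 0],
  [0.45, -0.0389, -0.0008, 0, 0, 0, 0],
  [0.45, -0.0389, -0.0008, 0, 0, 0, 0],
  [0.45, -0.0389, -0.0008, 0, 0, 0, 0],
  [0.45, -0.0389, -0.0008, 0, 0, 0, 0],
  [0.45, -0.0389, -0.0008, 0, 0, 0, 0],
  [0.45, -0.0389, -0.0008, 0, 0, 0, 0],
  [0.45, -0.0389, -0.0008, 0, 0, 0, 0],
  [0.45, -0.0389, -0.0008, 0, 0, 0, 0],
  [0.45, -0.0389, -0.0008, 0, 0, 0, 0],
  [0.45, -0.0389, -0.0008, 0, 0, 0, 0],
  [0.45, -0.0389, -0.0008, 0, 0, 0, 0],
  [0.45, -0.0389, -0.0008, 0, 0, 0, 0],
])

```text
time_s: 2.35
tcp_pos: [0.5698, 0.0562, 0.3504]
eef_rot: [180.0, -0.0, -115.8]
contact_force: [1.6, -0.8, 0.0]
gripper_width: 0.039
gripper_force: 0.0
```

>>> apply_moves([
  [0.45, 0, 0, 0, 0, 0, 0],
  [0.45, 0, 0, 0, 0, 0, 0],
])

```text
time_s: 2.52
tcp_pos: [0.5698, 0.0561, 0.3491]
eef_rot: [179.9, -0.1, -115.6]
contact_force: [-1.1, -0.4, -0.1]
gripper_width: 0.0394
gripper_force: 0.0
```

>>> apply_moves([
  [0.45, 0.0013, 0.0008, 0.02, 0, 0, 0],
  [0.45, 0, 0, 0.02, 0, 0, 0],
  [0.45, 0, 0, 0.02, 0, 0, 0],
  [0.45, 0, 0, 0.02, 0, 0, 0],
  [0.45, 0, 0, 0.02, 0, 0, 0],
  [0.45, 0, 0, 0.01, 0, 0, 0],
  [0.45, 0, 0, 0.01, 0, 0, 0],
  [0.45, 0, 0, 0.008, 0, 0, 0],
  [0.45, 0, 0, 0, 0, 0, 0],
])

```text
time_s: 3.27
tcp_pos: [0.5677, 0.053, 0.2214]
eef_rot: [179.9, -0.1, -115.8]
contact_force: [-0.7, -0.6, 0.1]
gripper_width: 0.0394
gripper_force: 0.0
```

>>> apply_moves([
  [0, 0, 0, 0, 0, 0, 0],
  [0, 0, 0, 0, 0, 0, 0],
  [0, 0, 0, 0, 0, 0, 0],
  [0, 0, 0, 0, 0, 0, 0],
  [0, 0, 0, 0, 0, 0, 0],
  [0, 0, 0, 0, 0, 0, 0],
])

```text
time_s: 3.77
tcp_pos: [0.5675, 0.0541, 0.2233]
eef_rot: [179.9, 0.0, -115.8]
contact_force: [-6.4, 4.1, 4.6]
gripper_width: 0.0204
gripper_force: 20.0
```

>>> apply_moves([
  [0, 0, 0, 0, 0, 0, 0],
  [0, 0, 0, 0, 0, 0, 0],
])

```text
time_s: 3.93
tcp_pos: [0.5675, 0.0541, 0.2233]
eef_rot: [179.9, 0.0, -115.8]
contact_force: [-6.1, 3.3, 4.4]
gripper_width: 0.0204
gripper_force: 20.0
```

Run:
```python
from h import *
s=shot('scene','scene1')['frame'];t=shot('top','top1')['frame']
f=lambda a:cv2.resize(a[:,:,::-1],(390,390),interpolation=cv2.INTER_CUBIC)
cv2.imwrite('pics/crop1.png',np.hstack([f(t[165:295,160:290]),f(s[150:320,370:540])]))
```

```text
(no output)
```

View pics/crop1.png

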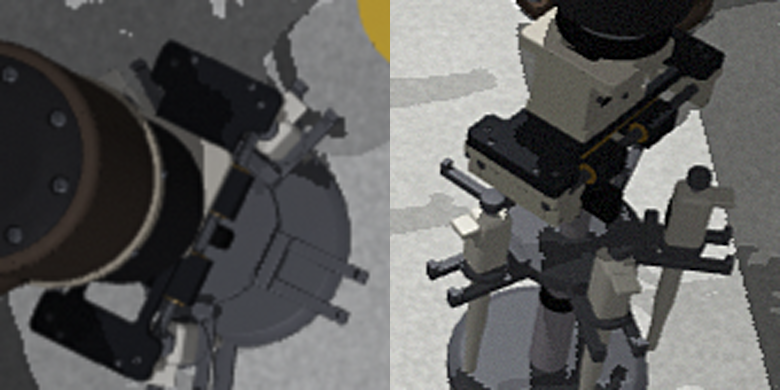

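The picture shows the gripper over the bar and lined up with it, the empty branch unmoved at crop (330,290). A width of 20 mm instead of 14 suggests the fingertips caught the round stem under the bar. I open, rise 8 mm and grip again.

>>> apply_moves([
  [0.45, 0, 0, 0, 0, 0, 0],
  [0.45, 0, 0, 0, 0, 0, 0],
  [0.45, 0, 0, -0.004, 0, 0, 0],
  [0.45, 0, 0, -0.004, 0, 0, 0],
  [0, 0, 0, 0, 0, 0, 0],
  [0, 0, 0, 0, 0, 0, 0],
  [0, 0, 0, 0, 0, 0, 0],
  [0, 0, 0, 0, 0, 0, 0],
  [0, 0, 0, 0, 0, 0, 0],
  [0, 0, 0, 0, 0, 0, 0],
], newtons=20)

```text
time_s: 4.87
tcp_pos: [0.5673, 0.0538, 0.2304]
eef_rot: [179.9, -0.0, -115.8]
contact_force: [-4.2, 2.4, 3.8]
gripper_width: 0.0139
gripper_force: 20.0
```

>>> apply_moves([
  [0, 0, 0, 0, 0, 0, 0.02],
  [0, 0, 0, 0, 0, 0, 0.0391],
  [0, 0, 0, 0, 0, 0, 0.0391],
  [0, 0, 0, 0, 0, 0, 0.0391],
  [0, 0, 0, 0, 0, 0, 0.0391],
  [0, 0, 0, 0, 0, 0, 0.0391],
  [0, 0, 0, 0, 0, 0, 0.0391],
  [0, 0, 0, 0, 0, 0, 0.0391],
  [0, 0, 0, 0, 0, 0, 0.0391],
  [0, 0, 0, 0, 0, 0, 0.0391],
], newtons=25)

```text
time_s: 5.7
tcp_pos: [0.567, 0.0541, 0.2304]
eef_rot: [179.9, -0.1, -149.4]
contact_force: [-6.5, 4.8, 4.9]
gripper_width: 0.0136
gripper_force: 25.0
```

>>> apply_moves([
  [0, 0, 0, 0, 0, 0, 0.0391],
  [0, 0, 0, 0, 0, 0, 0.0391],
  [0, 0, 0, 0, 0, 0, 0.0391],
  [0, 0, 0, 0, 0, 0, 0.0391],
  [0, 0, 0, 0, 0, 0, 0.0391],
  [0, 0, 0, 0, 0, 0, 0.0391],
  [0, 0, 0, 0, 0, 0, 0.0391],
  [0, 0, 0, 0, 0, 0, 0.0391],
  [0, 0, 0, 0, 0, 0, 0.0391],
  [0, 0, 0, 0, 0, 0, 0.0391],
  [0, 0, 0, 0, 0, 0, 0.02],
  [0, 0, 0, 0, 0, 0, 0],
  [0, 0, 0, 0, 0, 0, 0],
])

```text
time_s: 6.78
tcp_pos: [0.5669, 0.0546, 0.2304]
eef_rot: [179.9, -0.1, 173.7]
contact_force: [-6.6, 5.9, 6.1]
gripper_width: 0.0138
gripper_force: 25.0
```

>>> apply_moves([
  [0.45, 0, 0, 0, 0, 0, 0],
  [0.45, 0, 0, 0, 0, 0, 0],
  [0.45, 0, 0, 0, 0, 0, 0],
  [0.45, 0, 0, -0.01, 0, 0, 0],
  [0.45, 0, 0, -0.03, 0, 0, 0],
  [0.55, 0, 0, -0.03, 0, 0, -0.0562],
  [0.55, 0, 0, -0.03, 0, 0, -0.0562],
  [0.55, 0, 0, -0.03, 0, 0, -0.0562],
  [0.55, 0, 0, 0, 0, 0, -0.0562],
  [0.55, 0, 0, 0, 0, 0, -0.0562],
])

```text
time_s: 7.62
tcp_pos: [0.5691, 0.0534, 0.3638]
eef_rot: [-180.0, 0.3, -160.7]
contact_force: [-0.6, 0.2, -1.5]
gripper_width: 0.0479
gripper_force: 0.0
```

>>> apply_moves([
  [0.55, 0.0183, -0.0317, 0, 0, 0, 0],
  [0.55, 0.0183, -0.0317, 0, 0, 0, 0],
  [0.55, 0.0183, -0.0317, 0, 0, 0, 0],
  [0.55, 0.0183, -0.0317, 0, 0, 0, 0],
  [0.55, 0.0183, -0.0317, 0, 0, 0, 0],
  [0.55, 0.0183, -0.0317, 0, 0, 0, 0],
  [0.55, 0.0183, -0.0317, 0, 0, 0, 0],
  [0.55, 0.0183, -0.0317, 0, 0, 0, 0],
  [0.55, 0, 0, 0, 0, 0, 0],
  [0.55, 0, 0, 0, 0, 0, 0],
])

```text
time_s: 8.45
tcp_pos: [0.5119, -0.2361, 0.361]
eef_rot: [-180.0, -0.0, -161.2]
contact_force: [-0.2, 0.2, -0.3]
gripper_width: 0.0484
gripper_force: 0.0
```

```bash
cat > m3.py <<'E'
from h import *
import sys
tag=sys.argv[1]
ax=np.array([.568,.055])
out=[]
for nm in('scene','top'):
    c=shot(nm,nm+tag);W=cloud(c);x,y,z=W[...,0]-ax[0],W[...,1]-ax[1],W[...,2];R=np.hypot(x,y)
    bt=((z>.242)&(z<.256)&(R<.13)&(R>.05)).astype(np.uint8)
    n,l,st,ce=cv2.connectedComponentsWithStats(bt);P=[]
    for i in range(1,n):
        if st[i,4]>15:
            p=np.c_[x[l==i],y[l==i],z[l==i]].mean(0);P.append(p);print(nm,'btn',st[i,4],p.round(4),np.hypot(*p[:2]).round(4),np.degrees(np.arctan2(p[1],p[0])).round(1))
    A=np.radians(173.7);t=-x*np.sin(A)+y*np.cos(A);r=x*np.cos(A)+y*np.sin(A)
    s=(z>.163)&(z<.19)&(r>.075)&(r<.12)&(abs(t)<.03)
    for g in(s&(t>0),s&(t<0)):
        if g.sum()>5:print(nm,'tine',g.sum(),'slope',np.degrees(np.arctan(np.polyfit(r[g],t[g],1)[0])).round(2),'t',t[g].mean().round(4),t[g].min().round(4),t[g].max().round(4),'r',r[g].mean().round(3))
    zb=(z>.228)&(z<.24)&(R<.045);print(nm,'bar',cv2.minAreaRect(np.c_[x[zb],y[zb]].astype(np.float32)))
s,t=[cv2.imread(f'pics/{n}{tag}.png') for n in('scene','top')]
f=lambda a:cv2.resize(a,(390,390),interpolation=cv2.INTER_CUBIC)
cv2.imwrite(f'pics/crop{tag}.png',np.hstack([f(t[195:325,160:290]),f(s[180:350,370:540])]))
E
python3 m3.py 2
```

```text
scene btn 73 [-0.0306 -0.0711  0.2471] 0.0774 -113.3
scene btn 87 [-0.0139  0.0798  0.2474] 0.081 99.9
scene btn 92 [ 0.0616 -0.0521  0.2472] 0.0807 -40.2
scene btn 103 [0.0718 0.0409 0.2472] 0.0826 29.7
scene tine 52 slope -4.97 t 0.0128 0.0087 0.0175 r 0.108
scene tine 95 slope -0.55 t -0.0171 -0.0213 -0.0124 r 0.099
scene bar ((0.00058799609541893, 0.001470920629799366), (0.014228922314941883, 0.06529565900564194), 83.65677642822266)
top btn 18 [0.0743 0.0382 0.2473] 0.0836 27.2
top bar ((0.0, 0.0), (0.0, 0.0), 0.0)
```

View pics/crop2.png

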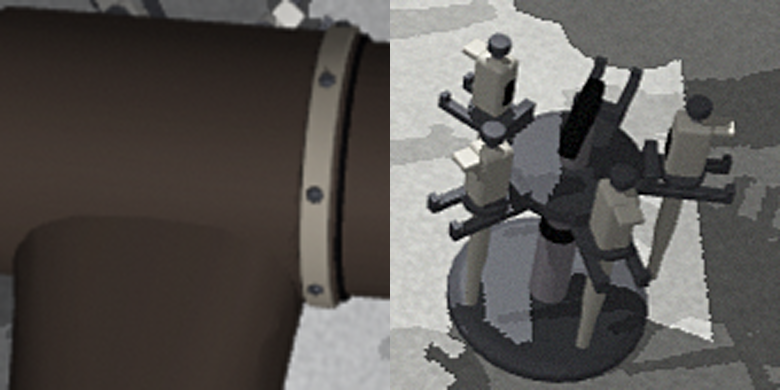

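The scene crop shows the empty branch now pointing away from the camera towards the robot, behind the bar at crop (600,70). Bar and button fits give 173.7–174.0°, against 173.8° for the nose. Next I pick up the pipette.

>>> apply_moves([
  [0.55, 0, 0.0043, 0.02, 0, 0, 0],
  [0.55, 0, 0, 0.03, 0, 0, 0],
  [0.55, 0, 0, 0.03, 0, 0, 0],
  [0.55, 0, 0, 0.03, 0, 0, 0],
  [0.55, 0, 0, 0.03, 0, 0, 0],
  [0.55, 0, 0, 0.02, 0, 0, 0],
  [0.55, 0, 0, 0.015, 0, 0, 0],
  [0.55, 0, 0, 0.01, 0, 0, 0],
  [0.55, 0, 0, 0.009, 0, 0, 0],
  [0.55, 0, 0, 0, 0, 0, 0],
])

```text
time_s: 9.38
tcp_pos: [0.5109, -0.2291, 0.1653]
eef_rot: [179.9, -0.1, -160.9]
contact_force: [-0.8, 0.5, -0.4]
gripper_width: 0.0483
gripper_force: 0.0
```

>>> apply_moves([
  [0, 0, 0, 0, 0, 0, 0],
  [0, 0, 0, 0, 0, 0, 0],
  [0, 0, 0, 0, 0, 0, 0],
  [0, 0, 0, 0, 0, 0, 0],
  [0, 0, 0, 0, 0, 0, 0],
  [0, 0, 0, 0, 0, 0, 0],
], newtons=25)

```text
time_s: 9.88
tcp_pos: [0.5115, -0.2301, 0.1673]
eef_rot: [-180.0, 0.1, -161.0]
contact_force: [-0.1, 1.2, 3.9]
gripper_width: 0.0238
gripper_force: 25.0
```

>>> apply_moves([
  [0, 0, 0, -0.005, 0, 0, 0],
  [0, 0, 0, -0.01, 0, 0, 0],
  [0, 0, 0, -0.015, 0, 0, 0],
  [0, 0, 0, -0.02, 0, 0, 0],
  [0, 0, 0, -0.02, 0, 0, 0],
  [0, 0, 0, -0.02, 0, 0, 0],
  [0, 0, 0, -0.02, 0, 0, 0],
  [0, 0, 0, -0.01, 0, 0, 0],
  [0, 0, 0, 0, 0, 0, 0],
  [0, 0, 0, 0, 0, 0, 0],
])

```text
time_s: 10.72
tcp_pos: [0.5111, -0.2298, 0.2865]
eef_rot: [180.0, 0.0, -161.0]
contact_force: [-0.5, -0.8, -2.4]
gripper_width: 0.0241
gripper_force: 25.0
```

```bash
cat > m4.py <<'E'
from h import *
import sys
s=get_state();p=s['tcp_pos'];print(p.round(4),s['eef_rot'].round(2),s['contact_force'].round(2))
tag=sys.argv[1]
for nm in ('scene','top'):
    c=shot(nm,nm+tag);W=cloud(c);d=np.hypot(W[...,0]-p[0],W[...,1]-p[1]);z=W[...,2]
    off=p[2]-.162 # nominal tip z
    for lo,hi in((.0,.03),(.03,.06),(.06,.1),(.1,.122),(.125,.131)):
        k=(d<.03)&(z>off+lo)&(z<off+hi)
        if k.sum()>4:
            q=W[k];print(nm,lo,hi,k.sum(),q.min(0).round(4),q.max(0).round(4),q.mean(0).round(4))
    k=(d<.02)&(z>.02)
    if k.sum():print(nm,'tip z',np.sort(z[k])[:5].round(4))
    # collar: z profile of width
uv=None
S=dict(np.load(f'pics/scene{tag}.npz'))
Ti=np.linalg.inv(S['T']);q=Ti@np.r_[p,1];u,v=(S['camera_matrix']@(q[:3]/q[2]))[:2].astype(int);print(u,v)
I=S['frame'][max(v-80,0):v+120,u-100:u+100,::-1];cv2.imwrite(f'pics/crop{tag}.png',cv2.resize(I,None,fx=2.5,fy=2.5,interpolation=cv2.INTER_CUBIC))
E
python3 m4.py 3
```

```text
[ 0.5111 -0.2298  0.2865] [ 1.7999e+02  4.0000e-02 -1.6097e+02] [-0.48 -0.82 -2.36]
scene 0.0 0.03 49 [ 0.5082 -0.2324  0.1268] [ 0.5174 -0.2231  0.1543] [ 0.5127 -0.2273  0.1406]
scene 0.03 0.06 71 [ 0.5048 -0.2355  0.1548] [ 0.5173 -0.2215  0.1842] [ 0.5128 -0.2271  0.1703]
scene 0.06 0.1 137 [ 0.5039 -0.2372  0.1855] [ 0.5188 -0.2202  0.2244] [ 0.5139 -0.2268  0.205 ]
scene 0.1 0.122 56 [ 0.5066 -0.2343  0.2248] [ 0.5185 -0.2212  0.242 ] [ 0.5141 -0.2264  0.2334]
scene 0.125 0.131 53 [ 0.4986 -0.2447  0.2496] [ 0.527  -0.2114  0.2554] [ 0.5186 -0.2238  0.2535]
scene tip z [0.0327 0.0328 0.0331 0.0335 0.0337]
top tip z [0.7048 0.706  0.706  0.706  0.706 ]
307 146
```

View pics/crop3.png

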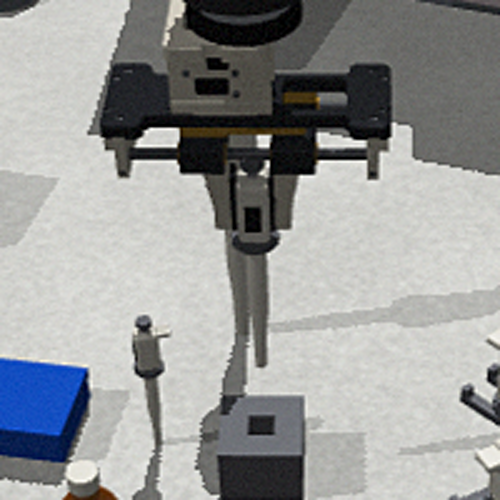

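The pipette is held upright and centred between the pads, tip at crop (262,360), well clear of the rest. Next I turn it and carry it to just outside the lips.

>>> apply_moves([
  [0, 0, 0, 0, 0, 0, 0.03],
  [0, 0, 0, 0, 0, 0, 0.05],
  [0, 0, 0, 0, 0, 0, 0.06],
  [0, 0, 0, 0, 0, 0, 0.06],
  [0, 0, 0, 0, 0, 0, 0.05],
  [0, 0, 0, 0, 0, 0, 0.0306],
  [0, 0.006, 0.0144, 0, 0, 0, 0],
  [0, 0.012, 0.0289, 0, 0, 0, 0],
  [0, 0.012, 0.0289, 0, 0, 0, 0],
  [0, 0.012, 0.0289, 0, 0, 0, 0],
  [0, 0.012, 0.0289, 0, 0, 0, 0],
  [0, 0.012, 0.0289, 0, 0, 0, 0],
  [0, 0.012, 0.0289, 0, 0, 0, 0],
  [0, 0.012, 0.0289, 0, 0, 0, 0],
  [0, 0.012, 0.0289, 0, 0, 0, 0],
  [0, 0.012, 0.0289, 0, 0, 0, 0],
  [0, 0.006, 0.0144, 0, 0, 0, 0],
  [0, 0, 0, 0, 0, 0, 0],
  [0, 0, 0, 0, 0, 0, 0],
])

```text
time_s: 12.4
tcp_pos: [0.4225, 0.0708, 0.2856]
eef_rot: [-179.9, -0.1, 173.9]
contact_force: [-0.4, -0.9, -1.8]
gripper_width: 0.0236
gripper_force: 25.0
```

```bash
cat > m5.py <<'E'
from h import *
import sys
s=get_state();p=s['tcp_pos'];ax=np.array([.5677,.0546]);A=np.radians(173.75);e=np.array([np.cos(A),np.sin(A)]);n=np.array([-e[1],e[0]])
d=p[:2]-ax;print('tcp',p.round(4),s['eef_rot'].round(2),'R',(d@e).round(4),'lat',(d@n).round(4),'F',s['contact_force'].round(1),'F rad',(s['contact_force'][:2]@e).round(1))
if len(sys.argv)>1:
    tag=sys.argv[1]
    for nm in('scene','top'):
        W=cloud(shot(nm,nm+tag));q=W[...,:2]-np.array([.5685,.0553]);r=q@e;t=q@n;z=W[...,2]
        k=(z>.163)&(z<.19)&(r>.1)&(r<.12)&(abs(t)<.03)
        for g in(k&(t>0),k&(t<0)):
            if g.sum()>5:print(nm,'tine',g.sum(),np.percentile(t[g],[3,50,97]).round(4))
        pr=(d@e)
        for lo,hi in((p[2]-.16,p[2]-.11),(p[2]-.1,p[2]-.045)):
            k=(z>lo)&(z<hi)&(abs(r-pr)<.03)&(abs(t-d@n)<.02)
            if k.sum()>5:print(nm,'shaft',k.sum(),np.percentile(t[k],[3,50,97]).round(4),np.percentile(r[k],[3,50,97]).round(4))
        k=(z<.02)&(z>.008)&(r>.095)&(r<.135)&(abs(t)<.02)
        if k.sum()>5:print(nm,'nose',k.sum(),np.percentile(t[k],[3,50,97]).round(4))
    S=dict(np.load(f'pics/scene{tag}.npz'));T=dict(np.load(f'pics/top{tag}.npz'));L=[]
    for c in(T,S):
        w=np.linalg.inv(c['T'])@np.r_[ax+.1*e,.18,1];u,v=(c['camera_matrix']@(w[:3]/w[2]))[:2].astype(int)
        L.append(cv2.resize(c['frame'][v-65:v+65,u-65:u+65,::-1],(390,390),interpolation=cv2.INTER_CUBIC))
    cv2.imwrite(f'pics/crop{tag}.png',np.hstack(L))
E
python3 m5.py 4
```

```text
tcp [0.4225 0.0708 0.2856] [-1.7994e+02 -8.0000e-02  1.7392e+02] R 0.1461 lat -0.0003 F [-0.4 -0.9 -1.8] F rad 0.3
scene tine 47 [0.0092 0.0131 0.0175]
scene tine 48 [-0.0209 -0.0166 -0.0125]
scene shaft 104 [-0.0066 -0.0017  0.004 ] [0.1407 0.1453 0.1491]
scene shaft 202 [-0.0086 -0.002   0.0062] [0.14   0.1434 0.1491]
top tine 47 [0.011  0.0161 0.0199]
top tine 43 [-0.0183 -0.0137 -0.0106]
top nose 96 [-0.0069  0.0002  0.0065]
```

View pics/crop4.png

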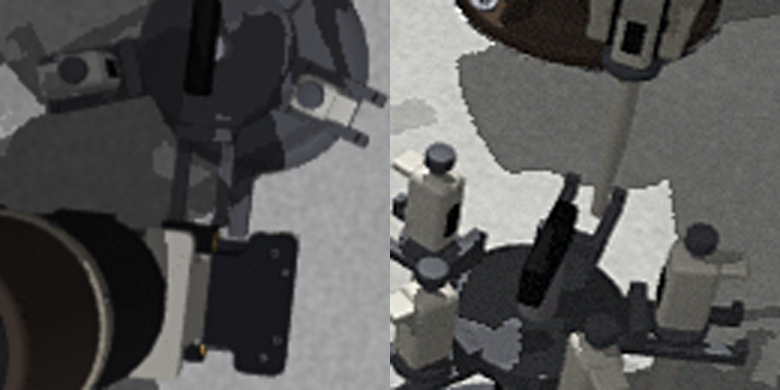

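The top crop shows the two empty tines above the nose, with the nose centre within 1 mm of the branch line. In the scene view the shaft, crop (610,150), lines up with the slot middle to about 0.5 mm. I lower to just above lip height, then move in over the lips.

>>> apply_moves([
  [0, 0, 0, 0.01, 0, 0, 0],
  [0, 0, 0, 0.015, 0, 0, 0],
  [0, 0, 0, 0.015, 0, 0, 0],
  [0, 0, 0, 0.012, 0, 0, 0],
  [0, 0, 0, 0.008, 0, 0, 0],
  [0, 0, 0, 0, 0, 0, 0],
  [0, 0, 0, 0, 0, 0, 0],
])

```text
time_s: 13.08
tcp_pos: [0.4232, 0.0696, 0.2262]
eef_rot: [-179.9, -0.0, 173.7]
contact_force: [-0.1, -1.2, -0.4]
gripper_width: 0.0239
gripper_force: 25.0
```

>>> apply_moves([
  [0, -0.004, 0, 0, 0, 0, 0],
  [0, -0.008, 0, 0, 0, 0, 0],
  [0, -0.008, 0, 0, 0, 0, 0],
  [0, -0.008, 0, 0, 0, 0, 0],
  [0, -0.008, 0, 0, 0, 0, 0],
  [0, -0.008, 0, 0, 0, 0, 0],
  [0, -0.008, 0, 0, 0, 0, 0],
  [0, -0.006, 0, 0, 0, 0, 0],
  [0, -0.002, 0, 0, 0, 0, 0],
  [0, 0, 0, 0, 0, 0, 0],
  [0, 0, 0, 0, 0, 0, 0],
])

```text
time_s: 14.0
tcp_pos: [0.4827, 0.0636, 0.2264]
eef_rot: [-180.0, -0.0, 173.8]
contact_force: [0.6, -0.3, -0.5]
gripper_width: 0.0235
gripper_force: 25.0
```

```bash
python3 m5.py 5
```

```text
tcp [0.4827 0.0636 0.2264] [-1.7999e+02 -3.0000e-02  1.7377e+02] R 0.0855 lat 0.0003 F [ 0.6 -0.3 -0.5] F rad -0.6
scene tine 23 [-0.0211 -0.0185 -0.0157]
scene shaft 81 [-0.0194 -0.0144 -0.0003] [0.0774 0.0866 0.1112]
```

View pics/crop5.png

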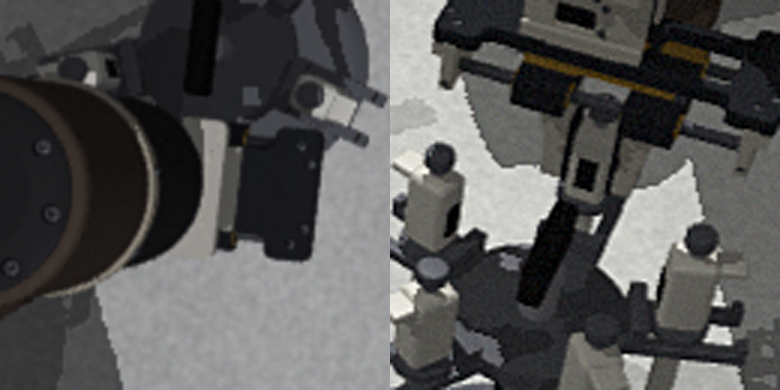

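The pipette is in the slot with no contact forces, collar at scene crop (585,195) between wall and lips. I lower it by feel.

>>> apply_moves([
  [0, 0, 0, 0.003, 0, 0, 0],
  [0, 0, 0, 0.004, 0, 0, 0],
  [0, 0, 0, 0.003, 0, 0, 0],
  [0, 0, 0, 0.002, 0, 0, 0],
  [0, 0, 0, 0, 0, 0, 0],
])

```text
time_s: 14.52
tcp_pos: [0.4824, 0.0636, 0.2139]
eef_rot: [-180.0, -0.1, 173.8]
contact_force: [-0.6, 0.4, -0.8]
gripper_width: 0.0241
gripper_force: 25.0
```

>>> apply_moves([
  [0, 0, 0, 0.0007, 0, 0, 0],
  [0, 0, 0, 0.0007, 0, 0, 0],
  [0, 0, 0, 0.0006, 0, 0, 0],
  [0, 0, 0, 0, 0, 0, 0],
])

```text
time_s: 14.85
tcp_pos: [0.4828, 0.0638, 0.2125]
eef_rot: [180.0, -0.0, 173.8]
contact_force: [-0.1, -1.3, -1.0]
gripper_width: 0.0238
gripper_force: 25.0
```

>>> apply_moves([
  [0, 0, 0, 0.0005, 0, 0, 0],
  [0, 0, 0, 0.0005, 0, 0, 0],
  [0, 0, 0, 0, 0, 0, 0],
])

```text
time_s: 15.1
tcp_pos: [0.4828, 0.0637, 0.2115]
eef_rot: [180.0, -0.0, 173.8]
contact_force: [-0.5, -0.3, -1.7]
gripper_width: 0.0241
gripper_force: 25.0
```

>>> apply_moves([
  [0, 0, 0, 0.0005, 0, 0, 0],
  [0, 0, 0, 0.0005, 0, 0, 0],
  [0, 0, 0, 0, 0, 0, 0],
])

```text
time_s: 15.35
tcp_pos: [0.4828, 0.0637, 0.2104]
eef_rot: [-180.0, -0.0, 173.8]
contact_force: [0.3, 0.2, -0.7]
gripper_width: 0.0241
gripper_force: 25.0
```

>>> apply_moves([
  [0, 0, 0, 0.0005, 0, 0, 0],
  [0, 0, 0, 0, 0, 0, 0],
  [0, 0, 0, 0, 0, 0, 0],
])

```text
time_s: 15.6
tcp_pos: [0.4828, 0.0637, 0.2101]
eef_rot: [-180.0, -0.0, 173.8]
contact_force: [-0.1, -0.3, -1.7]
gripper_width: 0.024
gripper_force: 25.0
```

>>> apply_moves([
  [0, 0, 0, 0.0005, 0, 0, 0],
  [0, 0, 0, 0, 0, 0, 0],
  [0, 0, 0, 0, 0, 0, 0],
])

```text
time_s: 15.85
tcp_pos: [0.4828, 0.0637, 0.2096]
eef_rot: [180.0, 0.0, 173.8]
contact_force: [0.2, -0.5, -1.2]
gripper_width: 0.0238
gripper_force: 25.0
```

>>> apply_moves([
  [0, 0, 0, 0.0005, 0, 0, 0],
  [0, 0, 0, 0, 0, 0, 0],
  [0, 0, 0, 0, 0, 0, 0],
])

```text
time_s: 16.1
tcp_pos: [0.4829, 0.0637, 0.2094]
eef_rot: [180.0, 0.0, 173.8]
contact_force: [-1.3, 0.5, 4.8]
gripper_width: 0.0235
gripper_force: 25.0
```

>>> apply_moves([
  [0, 0, 0, 0.0005, 0, 0, 0],
  [0, 0, 0, 0, 0, 0, 0],
  [0, 0, 0, 0, 0, 0, 0],
])

```text
time_s: 16.35
tcp_pos: [0.4829, 0.0637, 0.2093]
eef_rot: [180.0, 0.0, 173.8]
contact_force: [-2.3, 0.2, 7.8]
gripper_width: 0.0238
gripper_force: 25.0
```

>>> apply_moves([
  [0, 0, 0, 0.0005, 0, 0, 0],
  [0, 0, 0, 0, 0, 0, 0],
  [0, 0, 0, 0, 0, 0, 0],
])

```text
time_s: 16.6
tcp_pos: [0.4829, 0.0637, 0.2092]
eef_rot: [180.0, 0.0, 173.8]
contact_force: [-5.3, -0.0, 11.1]
gripper_width: 0.0234
gripper_force: 25.0
```

Contact at TCP z = 0.2094, so the tine tops are at 0.172. I ease off to a light load, then slide inward.

>>> apply_moves([
  [0, 0, 0, -0.001, 0, 0, 0],
  [0, 0, 0, 0, 0, 0, 0],
  [0, -0.001, 0, 0, 0, 0, 0],
  [0, -0.001, 0, 0, 0, 0, 0],
  [0, -0.001, 0, 0, 0, 0, 0],
  [0, -0.001, 0, 0, 0, 0, 0],
  [0, 0, 0, 0, 0, 0, 0],
  [0, 0, 0, 0, 0, 0, 0],
])

```text
time_s: 17.27
tcp_pos: [0.4868, 0.0633, 0.2093]
eef_rot: [-180.0, -0.0, 173.8]
contact_force: [-3.5, 0.0, 6.6]
gripper_width: 0.0238
gripper_force: 25.0
```

>>> apply_moves([
  [0, -0.0007, 0, 0, 0, 0, 0],
  [0, 0, 0, 0, 0, 0, 0],
  [0, 0, 0, 0, 0, 0, 0],
])

```text
time_s: 17.52
tcp_pos: [0.4874, 0.0632, 0.2093]
eef_rot: [-180.0, -0.0, 173.8]
contact_force: [-3.9, 0.7, 5.8]
gripper_width: 0.0238
gripper_force: 25.0
```

>>> apply_moves([
  [0, -0.0006, 0, 0, 0, 0, 0],
  [0, 0, 0, 0, 0, 0, 0],
  [0, 0, 0, 0, 0, 0, 0],
])

```text
time_s: 17.77
tcp_pos: [0.488, 0.0631, 0.2093]
eef_rot: [-180.0, -0.0, 173.8]
contact_force: [-3.4, -0.1, 7.0]
gripper_width: 0.0239
gripper_force: 25.0
```

>>> apply_moves([
  [0, -0.0006, 0, -0.0003, 0, 0, 0],
  [0, 0, 0, 0, 0, 0, 0],
  [0, 0, 0, 0, 0, 0, 0],
])

```text
time_s: 18.02
tcp_pos: [0.4887, 0.063, 0.2094]
eef_rot: [-180.0, -0.0, 173.8]
contact_force: [-3.0, 0.5, 3.7]
gripper_width: 0.0239
gripper_force: 25.0
```

>>> apply_moves([
  [0, -0.0006, 0, 0, 0, 0, 0],
  [0, 0, 0, 0, 0, 0, 0],
  [0, 0, 0, 0, 0, 0, 0],
])

```text
time_s: 18.27
tcp_pos: [0.4895, 0.063, 0.2094]
eef_rot: [-180.0, 0.0, 173.8]
contact_force: [-1.9, -0.9, 3.5]
gripper_width: 0.0238
gripper_force: 25.0
```

>>> apply_moves([
  [0, -0.0006, 0, 0, 0, 0, 0],
  [0, 0, 0, 0, 0, 0, 0],
  [0, 0, 0, 0, 0, 0, 0],
])

```text
time_s: 18.52
tcp_pos: [0.49, 0.063, 0.2094]
eef_rot: [180.0, 0.0, 173.8]
contact_force: [-1.9, -0.1, 3.6]
gripper_width: 0.0236
gripper_force: 25.0
```

>>> apply_moves([
  [0, -0.0006, 0, 0, 0, 0, 0],
  [0, 0, 0, 0, 0, 0, 0],
  [0, 0, 0, 0, 0, 0, 0],
])

```text
time_s: 18.77
tcp_pos: [0.4905, 0.0629, 0.2094]
eef_rot: [180.0, 0.0, 173.8]
contact_force: [-1.9, 0.3, 4.0]
gripper_width: 0.0238
gripper_force: 25.0
```

>>> apply_moves([
  [0, -0.0006, 0, 0, 0, 0, 0],
  [0, 0, 0, 0, 0, 0, 0],
  [0, 0, 0, 0, 0, 0, 0],
])

```text
time_s: 19.02
tcp_pos: [0.4909, 0.0629, 0.2094]
eef_rot: [-180.0, -0.0, 173.8]
contact_force: [-3.7, 0.8, 5.6]
gripper_width: 0.0236
gripper_force: 25.0
```

>>> apply_moves([
  [0, -0.0006, 0, 0, 0, 0, 0],
  [0, 0, 0, 0, 0, 0, 0],
  [0, 0, 0, 0, 0, 0, 0],
])

```text
time_s: 19.27
tcp_pos: [0.491, 0.0628, 0.2094]
eef_rot: [-180.0, -0.1, 173.8]
contact_force: [-5.4, 2.0, 6.3]
gripper_width: 0.0239
gripper_force: 25.0
```

>>> apply_moves([
  [0, -0.0008, 0, 0, 0, 0, 0],
  [0, 0, 0, 0, 0, 0, 0],
  [0, 0, 0, 0, 0, 0, 0],
])

```text
time_s: 19.52
tcp_pos: [0.4912, 0.0627, 0.2093]
eef_rot: [-180.0, -0.1, 173.8]
contact_force: [-8.0, 2.1, 10.0]
gripper_width: 0.0238
gripper_force: 25.0
```

>>> apply_moves([
  [0, -0.0008, 0, 0, 0, 0, 0],
  [0, 0, 0, 0, 0, 0, 0],
  [0, 0, 0, 0, 0, 0, 0],
])

```text
time_s: 19.77
tcp_pos: [0.4915, 0.0625, 0.2093]
eef_rot: [-180.0, -0.2, 173.8]
contact_force: [-10.8, 4.0, 12.1]
gripper_width: 0.0239
gripper_force: 25.0
```

The back wall is reached: motion stalls and the force climbs. I relax, let go softly and look.

>>> apply_moves([
  [0, 0.0015, 0, -0.0003, 0, 0, 0],
  [0, 0, 0, 0, 0, 0, 0],
  [0, 0, 0, 0, 0, 0, 0],
], newtons=8)

```text
time_s: 20.02
tcp_pos: [0.4914, 0.0627, 0.2094]
eef_rot: [-180.0, -0.0, 173.8]
contact_force: [-4.2, 1.1, 3.3]
gripper_width: 0.0242
gripper_force: 8.0
```

>>> apply_moves([
  [0.31, 0, 0, 0, 0, 0, 0],
  [0.35, 0, 0, 0, 0, 0, 0],
  [0.45, 0, 0, 0, 0, 0, 0],
  [0.5, 0, 0, 0, 0, 0, 0],
  [0.5, 0, 0, 0, 0, 0, 0],
])

```text
time_s: 20.43
tcp_pos: [0.4919, 0.0628, 0.2096]
eef_rot: [180.0, 0.0, 173.8]
contact_force: [-0.0, -0.7, -0.5]
gripper_width: 0.0424
gripper_force: 0.0
```

>>> apply_moves([
  [0.5, 0, 0, -0.005, 0, 0, 0],
  [0.5, 0, 0, -0.01, 0, 0, 0],
  [0.5, 0, 0, -0.015, 0, 0, 0],
  [0.5, 0, 0, -0.02, 0, 0, 0],
  [0.5, 0, 0, -0.025, 0, 0, 0],
  [0.5, 0, 0, -0.03, 0, 0, 0],
  [0.5, 0, 0, -0.03, 0, 0, 0],
  [0.5, 0, -0.03, -0.01, 0, 0, 0],
  [0.5, 0, -0.04, 0, 0, 0, 0],
  [0.5, 0, -0.04, 0, 0, 0, 0],
  [0.5, 0, -0.04, 0, 0, 0, 0],
  [0.5, 0, -0.04, 0, 0, 0, 0],
  [0.5, 0, -0.04, 0, 0, 0, 0],
  [0.5, 0, 0, 0, 0, 0, 0],
])

```text
time_s: 21.6
tcp_pos: [0.4656, -0.1711, 0.3558]
eef_rot: [-179.9, 0.0, 173.5]
contact_force: [0.4, 1.3, 0.2]
gripper_width: 0.0442
gripper_force: 0.0
```

```bash
cat > m6.py <<'E'
from h import *
import sys
tag=sys.argv[1];print(get_state()['tcp_pos'].round(3))
ax=np.array([.5685,.0553])
for nm in('scene','top'):
    c=shot(nm,nm+tag);W=cloud(c);x,y,z=W[...,0]-ax[0],W[...,1]-ax[1],W[...,2];R=np.hypot(x,y)
    bt=((z>.242)&(z<.256)&(R<.13)&(R>.05)).astype(np.uint8)
    n,l,st,ce=cv2.connectedComponentsWithStats(bt)
    for i in range(1,n):
        if st[i,4]>15:
            p=np.c_[x[l==i],y[l==i],z[l==i]].mean(0);print(nm,'btn',st[i,4],p.round(4),np.hypot(*p[:2]).round(4),np.degrees(np.arctan2(p[1],p[0])).round(1))
    A=np.radians(173.75);r=x*np.cos(A)+y*np.sin(A);t=-x*np.sin(A)+y*np.cos(A)
    for lo,hi in((.05,.1),(.1,.16),(.18,.215),(.24,.26)):
        k=(z>lo)&(z<hi)&(abs(r-.08)<.03)&(abs(t)<.025)
        if k.sum()>5:print(nm,lo,k.sum(),np.percentile(t[k],[3,50,97]).round(4),np.percentile(r[k],[3,50,97]).round(4))
s,t=[cv2.imread(f'pics/{n}{tag}.png') for n in('scene','top')]
f=lambda a:cv2.resize(a,(390,390),interpolation=cv2.INTER_CUBIC)
cv2.imwrite(f'pics/crop{tag}.png',np.hstack([f(t[185:315,160:290]),f(s[180:350,370:540])]))
E
python3 m6.py 6
```

```text
[ 0.466 -0.171  0.356]
scene btn 78 [-0.0775  0.0098  0.247 ] 0.0781 172.8
scene btn 73 [-0.0309 -0.0717  0.2471] 0.0781 -113.3
scene btn 93 [-0.0142  0.0791  0.2471] 0.0804 100.1
scene btn 91 [ 0.061  -0.0525  0.247 ] 0.0805 -40.8
scene btn 104 [0.0708 0.0406 0.2471] 0.0816 29.8
scene 0.18 225 [-0.019  -0.0081  0.0158] [0.052  0.0667 0.0828]
scene 0.24 85 [-0.0087 -0.0015  0.0063] [0.0709 0.0765 0.0884]
top btn 70 [0.0683 0.0387 0.2468] 0.0785 29.6
top btn 68 [ 0.058  -0.0548  0.2467] 0.0798 -43.4
top btn 67 [-0.0173  0.0769  0.2465] 0.0788 102.6
top btn 68 [-0.0337 -0.0739  0.2471] 0.0812 -114.5
top 0.18 15 [-0.0063  0.0014  0.0105] [0.0529 0.0542 0.0556]
```

View pics/crop6.png

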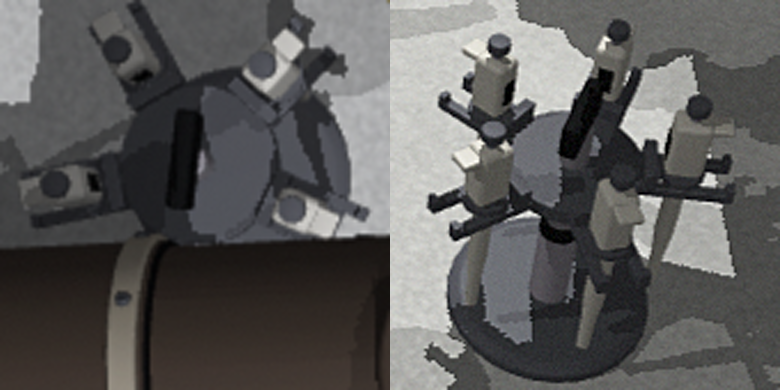

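The fifth pipette hangs at scene crop (612,50). Its button is at z 0.247 like the others, 79.8 mm from the fitted centre at 173.7°, so it is home and upright. Handing in.

```bash
python3 -c "from plant import close_job;print(close_job())"
```

```text
the job is handed in; nothing more can be done
None
```

The job is handed in: I turned the carousel so its empty branch stands over the nose, then hung the pipette there; the last images show it upright and fully home, with the gripper clear (no verdict was returned).

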